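# Clear the pile on the engineer's desk

### The arm

A 7-joint arm with a two-finger parallel gripper is mounted at the origin on the work surface. World frame = base frame: x ahead of the robot, y to its left, z up, the work surface at z = 0. Lengths are in m, angles in rad, forces in N, time in s.
With the tool pointing down it reaches from about 0.4 to 0.9 m from the base axis. Payload 5.5 kg.
Tool frame: the origin (TCP) lies at the very end of the fingers, on their centre line; the grasp point (between the pads) lies 19 mm behind it; z points along the fingers, y is the line along which they close (so a half turn about z gives the same grasp; the last joint's range is limited). The gripper opens to 85 mm and grips with 20 to 120 N. Pads are 22 mm wide; open, the fingers measure 114 mm over their backs; the gripper's body (76 mm by 85 mm) begins 54 mm behind the grasp point. The pads swing forward as they close: fully open they stand 13 mm farther back than shut.
Start: joints at [-0.911, 0.501, -0.427, 1.55, 0.221, 1.138, -0.21], TCP at [0.251, 0.6, 0.195] pointing down, gripper open.
Joint ranges: [-2.88, 2.88], [-0.31, 2.03], [-1.54, 1.56], [0.2, 2.42], [-1.41, 4.55], [0.19, 2.02], [-2.57, 2.57]. Speed limits (rad/s): [2.57, 2.57, 3.14, 3.14, 3.14, 3.14, 3.14].

### API

Orientations are given as a 3x3 rotation matrix whose columns are the frame's x, y, z axes.
In Python, from plant import arm gives the robot as it stands. The module is installed in compiled form; this text tells all that it offers.
- The arm moves only by the tool move_arm, never from a script. Its argument "deltas" is a list that holds one entry, the list of rows, each a list of 7 numbers: the shift along the tool's x, y, z in m, then the turn, a rotation vector about the tool's x, y, z in degrees, then the finger opening in m, from 0 to 0.0854. In form: [[[dx, dy, dz, wx, wy, wz, grip], ...]]. A call has 1 to 20 rows; each row is the pose to reach, as a shift and turn from the pose commanded when the call began, along the tool's axes at that moment; what a row does not reach only later rows make up. A row lasts 1/8 s, in which the tool goes at most 62.5 mm and 10.7 degrees, less where a joint would pass 70% of its speed; a pose out of reach is approached as far as the arm can. A call with a gripper value outside its range is refused whole. The fingers move at their own pace and stop on an object; "force" is the grip in N (left out, the last holds). Time passes only in rows, so rows that repeat a pose let the fingers close. It gives the time, the measured TCP pose, the force, the opening and the grip force at its end, in the units of the state.
- arm.sense(): the state, without advancing time (a new reading comes with each control period).
- arm.capture(name): name is "scene" or "top" or "wrist"; returns a dict with "img" (384x512x3 uint8, blue, green, red), "mtx" (3x3 intrinsics, pixels), "R" (3x3) and "t" (3): a world point X has camera coordinates R X + t. Camera axes: x right, y down, z forward; pixel columns grow to the right and rows downward; lengths in m; the calibration is good to about 2 mm. A picture is of the moment at which its call begins. There is no depth.
- arm.close_job(): hands the job in; it is judged then, once.
The state is a dict: "time_s": time; "joint_pos": joint angles; "joint_vel": joint speeds; "joint_efforts": joint torques, N m; "position": TCP position; "ee_rot": TCP orientation; "ft_force": force on the tool from outside, world axes, zero at the start; "ft_torque": the same for the moment, N m; "width": finger opening in m; "grip_force": force on a finger pad.
Only numpy, scipy, OpenCV 4.12 (cv2) and the standard library are available. Lean on these libraries where they do the work, as an engineer would, in place of code of your own. Each camera call takes 0.05 s, during which the arm holds its last target. There are 200 camera calls.

### The job

Take apart the pile on the desk and put each thing away where it belongs: the eraser in the empty middle compartment of the pen tray, the note block in the square black note holder, the calculator in the blue bin, and the phone centred on the round charging pad. Everything should lie flat, the calculator's keys and the phone's screen facing up; set the calculator and the phone down gently rather than dropping them, and leave the red stapler and the yellow tumbler standing where they are.

Things in the scene. Friction and masses are not known exactly. Their poses are not given: they have to be found in the camera images.
- eraser_mid (a point): white eraser with a green sleeve, 44 (x) x 22 (y) x 15 (z) mm; at the start it lies on top of the pile, on the note block. The point is its centre, half-way up; x runs along its length, z up.
- notes_mid (a point): block of sticky notes, yellow on top with pink and green layers, 52 x 52 x 26 mm (z up); at the start it lies on the calculator's keys, under the eraser. The point is its centre, half-way up; x and y run along its sides.
- calculator_mid (a point): white pocket calculator, display at its +x end, dark keys, 96 (x) x 56 (y) x 14 (z) mm; at the start it lies keys up on the phone, under the note block. The point is its centre, half-way up; z points out of the keys.
- phone_mid (a point): phone in a black case, dark screen with coloured icons, 136 (x) x 64 (y) x 12 (z) mm; at the bottom of the pile, lying on the desk. The point is its centre, half-way up; z points out of the screen.
- eraser_place (a point): the eraser's place: floor centre of the empty middle compartment of the fixed grey pen tray. The compartment is 64 (x) x 48 (y) mm inside, floor 3 mm above the desk (this point), rim 10 mm above the desk. The tray is 160 (x) x 104 (y) mm, its centre 25.5 mm from this point towards -y; pencils lie in its -y half, binder clips and a sharpener (up to 15 mm above the desk) in the compartments to either side in x.
- note_holder: square black note holder, fixed, 76 x 76 mm outside, 68 x 68 mm inside; inner floor 4 mm and rim 14 mm above the desk. Origin at the centre of its underside; x and y run along its sides.
- calc_bin: shallow blue bin for the calculator, fixed, 121 (x) x 79 (y) mm outside, 116 x 74 mm inside; inner floor 2.5 mm and rim 10 mm above the desk, with a 64 mm wide finger cut-out down to the floor in the middle of both long sides. Origin at the centre of its underside.
- charger: round white wireless charging pad with a grey ring and a grey cross at its centre, fixed, 100 mm diameter, flat top 10 mm above the desk. Origin at the centre of its underside; any direction of the phone on it will do.
- stapler: red stapler (bystander, loose), 132 (x) x 36 (y) x 60 (z) mm, standing among the things. Origin at the centre of its underside.
- tumbler: yellow tumbler with an orange lid (bystander, loose), 79 mm diameter, 144 mm tall, at the back. Origin at the centre of its underside.
There are look-alikes about, which are no part of the job. What is shaped like the part that bears notes_mid but purple or turquoise is not meant.

How it is judged:
By the outcome, as a careful person would: the job done as asked, in the order asked, and still so for the second after the job is handed in, with the robot touching nothing.
It also fails if it takes over 112 s, if anything falls off the work surface, if the arm or the gripper's body presses on something with over 40 N, if the wrist force passes 120 N, or if a joint passes its speed limit or range.

## Working session

There is one attempt and no reset: what is moved stays moved. The work goes in short steps, Python scripts to look and compute and a tool call to move; the robot and the scene stay as the last step left them, time stands still between calls to the robot, and variables do not carry over. Pictures are saved under pics/ and viewed, at most 14 in all, crops included, and the job is handed in when it is done.

Besides the shell and the picture viewer there is one more tool, called after "Call:" as name([rows], argument=value, ...), one row to a line, values as JSON. move_arm: Moves the arm, as the interface text tells. Its arguments: {"type":"object","properties":{"deltas":{"type":"array","items":{"type":"array","items":{"type":"array","items":{"type":"number"}}}},"force":{"type":"number"}},"required":["deltas"]}

```bash
mkdir -p pics; cat > h.py <<'E'
import numpy as np, cv2
from plant import arm
def snap(n,f=None):
    c=arm.capture(n)
    if f: cv2.imwrite('pics/'+f,c['img'])
    np.savez('last_%s.npz'%n,**c); return c
def load(n): return dict(np.load('last_%s.npz'%n))
def ray(c,uv,z):
    uv=np.atleast_2d(np.array(uv,float)); C=-c['R'].T@c['t']
    d=np.c_[uv,np.ones(len(uv))]@np.linalg.inv(c['mtx']).T@c['R']
    return C+d*((z-C[2])/d[:,2])[:,None]
def proj(c,X):
    p=(np.atleast_2d(X)@c['R'].T+c['t'])@c['mtx'].T; return p[:,:2]/p[:,2:]
E
python3 - <<'E'
from h import *
s=arm.sense();print(s['time_s'],s['position'],s['ee_rot'].round(3) if hasattr(s['ee_rot'],'round') else s['ee_rot'])
a=snap('top','top0.png');b=snap('scene','scene0.png')
for c in(a,b):print(-c['R'].T@c['t'],c['mtx'][0,0])
E
```

```text
0.0 [0.25095122 0.59877468 0.19356899] [[-0.922  0.386 -0.001]
 [ 0.386  0.922 -0.002]
 [ 0.    -0.002 -1.   ]]
[0.45938318 0.00647178 0.98426727] 358.33457306311954
[ 1.03373757 -0.44929253  1.03910861] 463.3792479843935
```

View pics/top0.png

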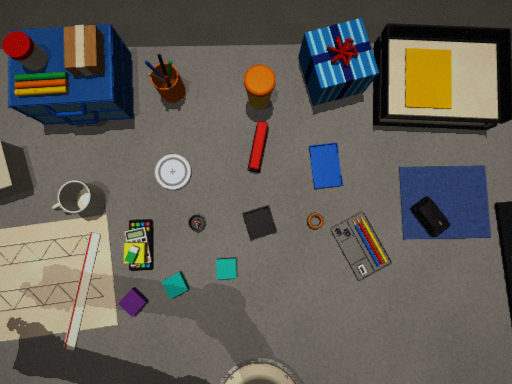

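View pics/scene0.png

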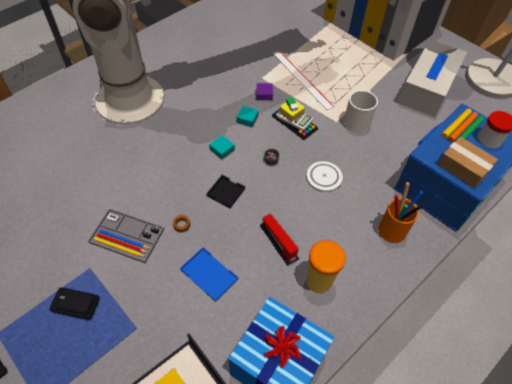

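The top view shows the pile at about (138,245), the tray at (360,245), the holder at (260,222), the bin at (325,166), the charger at (173,172), the stapler at (258,147) and the tumbler at (260,85). Purple (133,302) and turquoise (175,285), (227,268) blocks are look-alikes. The phone on the mat (430,215) is another.

```bash
python3 - <<'E'
from h import *
a=load('top');b=load('scene')
A=cv2.resize(a['img'][210:280,105:175],(400,400),interpolation=cv2.INTER_CUBIC)
B=cv2.resize(b['img'][88:148,265:325],(400,400),interpolation=cv2.INTER_CUBIC)
cv2.imwrite('pics/crop1.png',np.hstack([A,B]))
for n,p,z in [('pile',(138,245),.03),('tray',(360,245),.01),('holder',(260,222),.01),('bin',(325,166),.01),('chg',(173,172),.01),('tumb',(260,80),.144),('stap',(258,147),.05)]: print(n,ray(a,p,z).round(3))
E
```

```text
pile [[0.418 0.311 0.03 ]]
tray [[ 0.407 -0.281  0.01 ]]
holder [[ 0.473 -0.012  0.01 ]]
bin [[ 0.624 -0.194  0.01 ]]
chg [[0.614 0.224 0.01 ]]
tumb [[ 0.816 -0.016  0.144]]
stap [[ 0.671 -0.01   0.05 ]]
```

View pics/crop1.png

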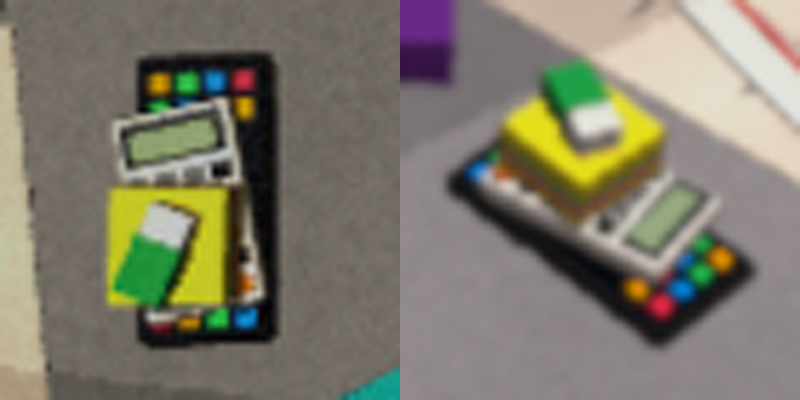

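The pile is clear: a yellow note block with the green and white eraser on top, on the calculator, on the phone. It matches the description, and the purple and turquoise blocks do not. Next I look from the wrist.

Call:
move_arm([
  [[-0.06,-0.05,-0.02,0,0,0,0.085],[-0.12,-0.1,-0.05,0,0,0,0.085],[-0.17,-0.14,-0.08,0,0,0,0.085],[-0.22,-0.185,-0.1,0,0,0,0.085],[-0.25,-0.209,-0.1,0,0,0,0.085],[-0.25,-0.209,-0.1,0,0,0,0.085],[-0.25,-0.209,-0.1,0,0,0,0.085]],
])

```text
time_s: 0.98
position: [0.4028, 0.3073, 0.2949]
ee_rot: [[-0.92, 0.392, 0.001], [0.392, 0.92, -0.001], [-0.001, -0.0, -1.0]]
ft_force: [-0.7, 0.2, -0.1]
width: 0.0848
grip_force: 0.0
```

```bash
python3 - <<'E'
from h import *
s=arm.sense();c=snap('wrist','w1.png')
R=np.array(s['ee_rot']);p=np.array(s['position'])
print(s['time_s'],p,R.round(3),c['mtx'][0,0],'camera in tool',(R.T@(-c['R'].T@c['t']-p)).round(4),(c['R']@R).round(3))
E
```

```text
0.975 [0.40278868 0.30732203 0.2948806 ] [[-0.92   0.392  0.001]
 [ 0.392  0.92  -0.001]
 [-0.001 -0.    -1.   ]] 290.97663089770015 camera in tool [ 0.0731 -0.0009 -0.1792] [[-0.001  1.    -0.001]
 [-0.958 -0.001 -0.287]
 [-0.287  0.     0.958]]
```

View pics/w1.png

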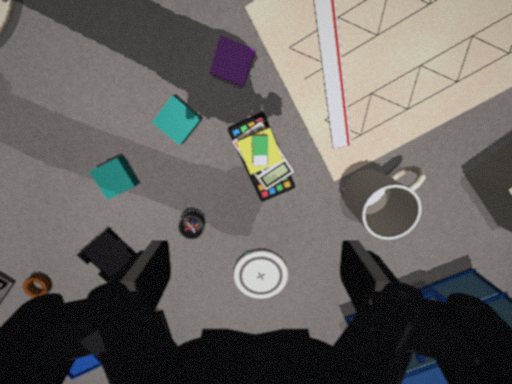

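The wrist view shows the pile at (262,160), with the eraser's green part at (260,145) and white part at (259,158). The charger is at (261,275) and the note holder at (110,255).

```bash
cat >> h.py <<'E'
def comp(mask,near,box=None):
    m=mask.astype(np.uint8)
    if box:
        k=np.zeros_like(m);k[box[1]:box[3],box[0]:box[2]]=1;m=m*k
    n,l,st,ce=cv2.connectedComponentsWithStats(m)
    ok=[i for i in range(1,n) if st[i,4]>12]
    i=min(ok,key=lambda i:np.hypot(*(ce[i]-near)))
    return (l==i).astype(np.uint8)
def rect(c,m,z):
    cn=max(cv2.findContours(m,cv2.RETR_EXTERNAL,cv2.CHAIN_APPROX_NONE)[0],key=cv2.contourArea)
    w=ray(c,cn[:,0],z)[:,:2]
    (cx,cy),(a,b),th=cv2.minAreaRect((w*1000).astype(np.float32))
    if b>a:a,b,th=b,a,th+90
    return np.array([cx,cy]).round(1),round(a,1),round(b,1),round((th+90)%180-90,1)
def hsv(c): return [x.astype(int) for x in cv2.split(cv2.cvtColor(c['img'],cv2.COLOR_BGR2HSV))]
E
python3 - <<'E'
from h import *
for n,ne,box in (('wrist',(260,150),(225,105,300,205)),('top',(135,252),(105,210,175,280))):
    c=load(n);h,s,v=hsv(c)
    print(n,c['img'][140:166:3,260].tolist() if n=='wrist' else '')
    g=comp((h>45)&(h<80)&(s>120)&(v>60),ne,box)
    y=comp((h>22)&(h<34)&(s>120)&(v>80),ne,box)
    print('green',rect(c,g,.067),'yellow',rect(c,y,.052))
    yy=cv2.convexHull(max(cv2.findContours(y,0,1)[0],key=cv2.contourArea));k=np.zeros_like(y);cv2.fillConvexPoly(k,yy,1)
    w=comp((s<60)&(v>110)&(cv2.erode(k,np.ones((3,3)))>0),ne,box)
    print('white',rect(c,w,.067),'both',rect(c,cv2.morphologyEx(g|w,cv2.MORPH_CLOSE,np.ones((3,3))),.067))
E
```

```text
wrist [[112, 180, 91], [108, 181, 90], [111, 183, 94], [108, 181, 85], [108, 179, 86], [182, 200, 170], [225, 218, 215], [224, 215, 211], [213, 207, 208]]
green (array([389.4, 319.3]), 22.4, 18.0, -22.5) yellow (array([398.1, 330.8]), 51.0, 20.7, 0.7)Traceback (most recent call last):
  File "<stdin>", line 9, in <module>
  File "h.py", line 20, in comp
    i=min(ok,key=lambda i:np.hypot(*(ce[i]-near)))
ValueError: min() iterable argument is empty
```

```bash
python3 - <<'E'
from h import *
for n,ne,box in (('wrist',(260,150),(225,105,300,205)),('top',(135,252),(105,210,175,280))):
    c=load(n);h,s,v=hsv(c)
    b=np.zeros_like(h);b[box[1]:box[3],box[0]:box[2]]=1
    g=comp((h>40)&(h<85)&(s>90)&(v>60),ne,box)
    y=(b*((h>22)&(h<34)&(s>120)&(v>80))).astype(np.uint8)
    y=cv2.morphologyEx(y,cv2.MORPH_OPEN,np.ones((2,2)))
    cn=np.vstack(cv2.findContours(y|g,0,1)[0]);k=np.zeros_like(y);cv2.fillConvexPoly(k,cv2.convexHull(cn),1)
    kc=[k]
    w=((s<75)&(v>120)&(k>0)).astype(np.uint8)
    print(n,'green',rect(c,g,.067),'yel',rect(c,k,.052))
    u=comp(cv2.morphologyEx(g|w,cv2.MORPH_CLOSE,np.ones((3,3))),ne)
    print('both',rect(c,u,.067),u.sum(),w.sum())
E
```

```text
wrist green (array([388.8, 319.5]), 26.4, 21.1, -23.1) yel (array([393.6, 316. ]), 71.6, 53.4, -2.1)
both (array([399.2, 316.4]), 52.0, 30.4, -6.3) 493 274
top green (array([389. , 318.1]), 27.9, 22.7, -22.6) yel (array([415.3, 306.6]), 89.1, 61.0, -0.9)
both (array([396.3, 315.4]), 44.5, 22.7, -21.3) 151 110
```

Call:
move_arm([
  [[0.009,0.005,0.05,0,0,0,0.034],[0.009,0.005,0.1,0,0,0,0.034],[0.009,0.005,0.15,0,0,0,0.034],[0.009,0.005,0.19,0,0,0,0.034],[0.009,0.005,0.21,0,0,0,0.034],[0.009,0.005,0.225,0,0,0,0.034],[0.009,0.005,0.235,0,0,0,0.034],[0.009,0.005,0.239,0,0,0,0.034],[0.009,0.005,0.239,0,0,0,0.034]],
], force=25)

```text
time_s: 2.15
position: [0.3948, 0.3185, 0.0559]
ee_rot: [[-0.922, 0.386, 0.0], [0.386, 0.922, 0.0], [-0.0, 0.001, -1.0]]
ft_force: [0.2, -0.1, 0.1]
width: 0.034
grip_force: 0.0
```

```bash
python3 - <<'E'
from h import *
s=snap('scene');w=snap('wrist')
A=cv2.resize(s['img'][68:148,255:335],(400,400),interpolation=cv2.INTER_CUBIC)
cv2.imwrite('pics/g1.png',np.hstack([A,w['img'][92:492,56:456][:292]]) if 0 else np.hstack([A,cv2.resize(w['img'][130:384,130:384],(400,400))]))
E
```

```text
(no output)
```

View pics/g1.png

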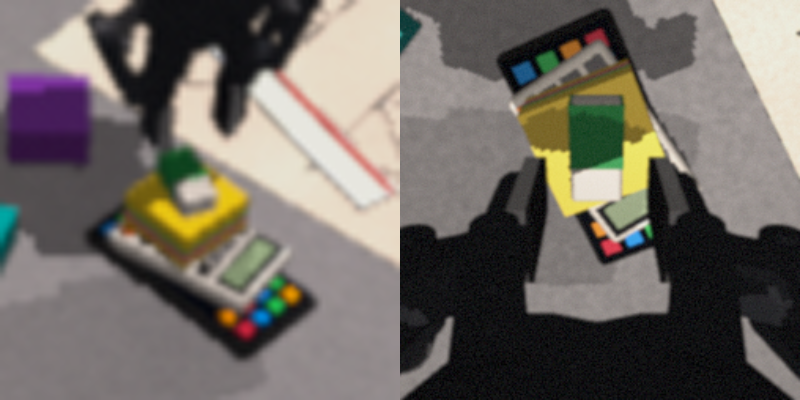

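```bash
python3 - <<'E'
from h import *
w=load('wrist');s=arm.sense();p=np.array(s['position']);R=np.array(s['ee_rot']);print(s['time_s'],p)
f=lambda uv:((np.array(uv)-130)*400/254).round()
print('tips',[f(q) for q in proj(w,[p+R@[0,.017,0],p-R@[0,.017,0],p+R@[0,.017,-.01],p])])
h,sa,v=hsv(w)
inv=lambda q:np.array(q)*254/400+130
print(ray(w,inv([[571,97],[622,103],[621,200],[573,200]]-np.array([400,0])),.067).round(4))
E
```

```text
2.25 [0.39509348 0.31860219 0.05626082]
tips [array([239., 140.]), array([158., 140.]), array([241., 149.]), array([199., 140.])]
[[0.3706 0.3172 0.067 ]
 [0.3804 0.3344 0.067 ]
 [0.4192 0.3184 0.067 ]
 [0.4115 0.3002 0.067 ]]
```

Call:
move_arm([
  [[0,-0.001,0.001,0,0,0,0.034],[0,-0.001,0.001,0,0,0,0.015],[0,-0.001,0.001,0,0,0,0.015],[0,-0.001,0.001,0,0,0,0.015],[0,-0.001,0.001,0,0,0,0.015]],
], force=25)

```text
time_s: 2.88
position: [0.3942, 0.3173, 0.0546]
ee_rot: [[-0.922, 0.386, -0.0], [0.386, 0.922, 0.0], [0.0, -0.0, -1.0]]
ft_force: [0.2, 0.0, -0.2]
width: 0.015
grip_force: 0.0
```

```bash
python3 - <<'E'
from h import *
s=snap('scene');w=snap('wrist')
A=cv2.resize(s['img'][68:148,255:335],(400,400),interpolation=cv2.INTER_CUBIC)
cv2.imwrite('pics/g2.png',np.hstack([A,cv2.resize(w['img'][130:384,130:384],(400,400))]))
E
```

```text
(no output)
```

View pics/g2.png

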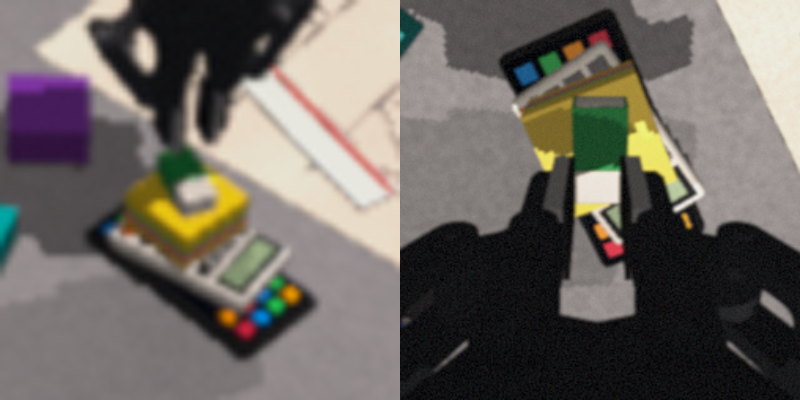

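```bash
python3 - <<'E'
from h import *
s=load('scene');p=np.array([.3942,.3173,0]);y=np.array([.386,.922,0]);w=load('wrist')
x=np.array([-.922,.386,0])
for z in(.055,.065,.075,.085,.095):
    print(z,[((q-[255,68])*5).round() for q in proj(s,[p+[0,0,z]+y*.012,p+[0,0,z]-y*.012])],[((q-130)*400/254).round() for q in proj(w,[p+[0,0,z]+y*.0075+x*k for k in(-.011,.011)])])
print([((q-[255,68])*5).round() for q in proj(s,[[.3954,.3176,.067]])])
E
```

```text
0.055 [array([197., 181.]), array([159., 191.])] [array([216., 164.]), array([217., 115.])]
0.065 [array([198., 169.]), array([161., 179.])] [array([217., 174.]), array([218., 123.])]
0.075 [array([200., 157.]), array([162., 166.])] [array([218., 186.]), array([219., 133.])]
0.085 [array([201., 144.]), array([163., 154.])] [array([220., 199.]), array([220., 143.])]
0.095 [array([203., 131.]), array([164., 141.])] [array([221., 214.]), array([222., 155.])]
[array([181., 172.])]
```

The fingertips are visibly about 35–40 mm above the reported TCP height, roughly z≈0.09. I'll descend in steps and test the grip.

Call:
move_arm([
  [[0,0,0,0,0,0,0.034],[0,0,0,0,0,0,0.034],[0,0,0.01,0,0,0,0.034],[0,0,0.018,0,0,0,0.034],[0,0,0.024,0,0,0,0.034],[0,0,0.024,0,0,0,0.034]],
], force=25)

```text
time_s: 3.72
position: [0.3936, 0.3169, 0.0298]
ee_rot: [[-0.922, 0.386, -0.001], [0.386, 0.922, -0.001], [0.001, -0.001, -1.0]]
ft_force: [-0.6, 0.1, -1.0]
width: 0.034
grip_force: 0.0
```

```bash
python3 - <<'E'
from h import *
s=snap('scene');w=snap('wrist')
A=cv2.resize(s['img'][68:148,255:335],(400,400),interpolation=cv2.INTER_CUBIC)
cv2.imwrite('pics/g3.png',np.hstack([A,cv2.resize(w['img'][130:384,130:384],(400,400))]))
E
```

```text
(no output)
```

View pics/g3.png

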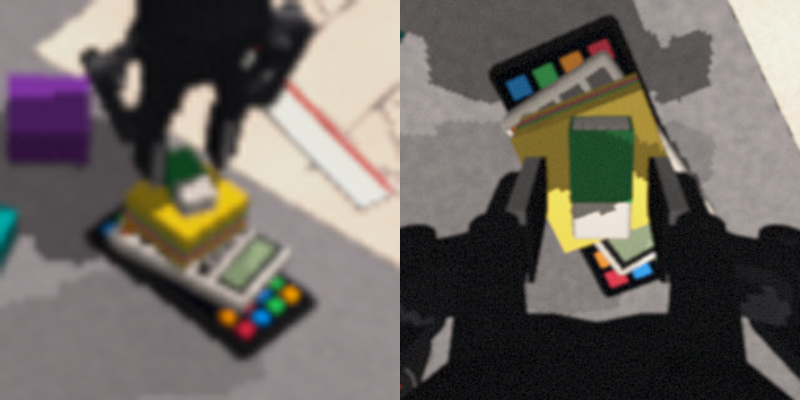

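Call:
move_arm([
  [[0,0,0.005,0,0,0,0.034],[0,0,0.009,0,0,0,0.034],[0,0,0.009,0,0,0,0.034],[0,0,0.009,0,0,0,0.015],[0,0,0.009,0,0,0,0.015],[0,0,0.009,0,0,0,0.015],[0,0,0.009,0,0,0,0.015]],
], force=25)

```text
time_s: 4.7
position: [0.3943, 0.3174, 0.0217]
ee_rot: [[-0.922, 0.386, 0.0], [0.386, 0.922, 0.0], [-0.0, 0.0, -1.0]]
ft_force: [-0.0, -0.3, 0.3]
width: 0.0213
grip_force: 26.1
```

```bash
python3 - <<'E'
from h import *
s=arm.sense();print(np.round(s['joint_pos'],3))
c=snap('wrist')
a=load('top');cv2.imwrite('pics/tray.png',np.hstack([cv2.resize(a['img'][200:290,320:410],(400,400),interpolation=cv2.INTER_CUBIC)]))
E
```

```text
[-0.496  0.485 -0.284  2.036  0.218  0.649  0.251]
```

View pics/tray.png

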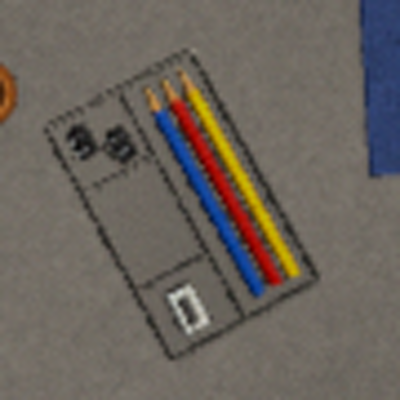

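```bash
python3 - <<'E'
from h import *
a=load('top')
f=lambda q:np.array([320,200])+(np.array(q)+.5)/ (400/90)-.5
o=ray(a,f([[47,130],[193,50],[317,277],[172,357]]),.01);print(o.mean(0),[(np.linalg.norm(o[i]-o[i-1])*1e3).round() for i in range(4)])
ex=(o[0]+o[1]-o[2]-o[3])[:2];th=np.degrees(np.arctan2(ex[1],ex[0]));print('th',th)
ux=ex/np.linalg.norm(ex);uy=np.array([-ux[1],ux[0]])
print('from centre',o.mean(0)[:2]+.0255*uy)
print('direct',ray(a,f([[93,185],[150,157],[206,255],[140,287]]),.01).mean(0))
E
```

```text
[ 0.40676172 -0.28222512  0.01      ] [np.float64(154.0), np.float64(103.0), np.float64(154.0), np.float64(101.0)]
th 26.770172712392363
from centre [ 0.39527619 -0.2594582 ]
direct [ 0.39618799 -0.26063012  0.01      ]
```

Call:
move_arm([
  [[0,0,-0.02,0,0,0,0.015],[0,0,-0.06,0,0,0,0.015],[0,0,-0.11,0,0,0,0.015],[0,0,-0.15,0,0,0,0.015],[0,0,-0.15,0,0,0,0.015]],
])

```text
time_s: 5.38
position: [0.3964, 0.3191, 0.1751]
ee_rot: [[-0.922, 0.387, 0.006], [0.387, 0.922, 0.004], [-0.004, 0.006, -1.0]]
ft_force: [0.3, -0.0, -0.0]
width: 0.0213
grip_force: 26.0
```

Call:
move_arm([
  [[-0.03,-0.04,0,0,0,10,0.015],[-0.06,-0.08,0,0,0,20,0.015],[-0.09,-0.12,0,0,0,30,0.015],[-0.12,-0.16,0,0,0,40,0.015],[-0.15,-0.2,0,0,0,50,0.015],[-0.181,-0.238,0,0,0,60,0.015],[-0.188,-0.28,0,0,0,70,0.015],[-0.195,-0.325,0,0,0,80,0.015],[-0.202,-0.37,0,0,0,90,0.015],[-0.21,-0.415,0,0,0,100,0.015],[-0.215,-0.46,0,0,0,110,0.015],[-0.22,-0.5,0,0,0,120,0.015],[-0.224,-0.532,0,0,0,130,0.015],[-0.224,-0.532,0,0,0,130,0.015],[-0.224,-0.532,0,0,0,130,0.015],[-0.224,-0.532,0,0,0,130,0.015]],
])

```text
time_s: 7.38
position: [0.3954, -0.2586, 0.1711]
ee_rot: [[0.888, 0.461, -0.001], [0.461, -0.888, 0.001], [-0.0, -0.001, -1.0]]
ft_force: [0.6, 0.2, 0.6]
width: 0.0209
grip_force: 26.0
```

```bash
python3 - <<'E'
from h import *
s=arm.sense();print(s['time_s'],s['position'],np.round(s['joint_pos'],2))
c=snap('wrist','w2.png')
E
```

```text
7.375 [ 0.39544305 -0.25859754  0.17113266] [ 0.21  0.19  0.35  2.03 -0.08  0.94 -0.49]
```

View pics/w2.png

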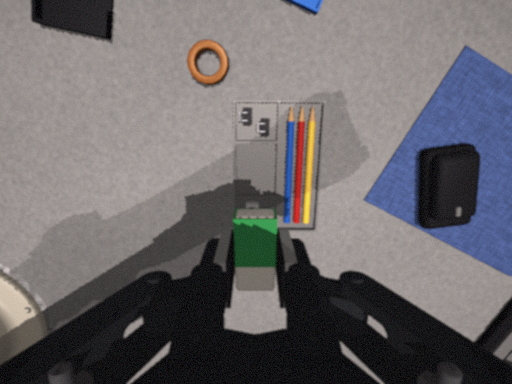

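```bash
python3 - <<'E'
from h import *
c=load('wrist')
o=ray(c,[[235,101],[323,102],[314,229]],.01)[:,:2];ctr=(o[0]+o[2])/2
ex=o[1]-o[2];th=np.degrees(np.arctan2(ex[1],ex[0]));ux=ex/np.linalg.norm(ex);uy=np.array([-ux[1],ux[0]])
print(th,ctr,ctr+.0255*uy,np.linalg.norm(ex),np.linalg.norm(o[0]-o[1]))
k=ray(c,[[236,141.5],[277,143]],.01)[:,:2];print(k.mean(0)-.032*ux)
z=.1711+.036-.005+.015
e=ray(c,[[235,220],[276,220],[274,266],[235,266]],z)[:,:2];print('eraser top',e.mean(0),np.linalg.norm(e[0]-e[1]),np.linalg.norm(e[1]-e[2]))
E
```

```text
26.994330874123044 [ 0.40557664 -0.28357298] [ 0.39400213 -0.26085116] 0.1543395551665815 0.09843583266912943
[ 0.3940516  -0.26164877]
eraser top [ 0.39971243 -0.25700811] 0.020196780558571947 0.0256306864087256
```

Call:
move_arm([
  [[0.002,0.001,0.05,0,0,0,0.015],[0.002,0.001,0.1,0,0,0,0.015],[0.002,0.001,0.14,0,0,0,0.015],[0.002,0.001,0.17,0,0,0,0.015],[0.002,0.001,0.185,0,0,0,0.015],[0.002,0.001,0.193,0,0,0,0.015],[0.002,0.001,0.195,0,0,0,0.015],[0.002,0.001,0.195,0,0,0,0.015],[0.002,0.001,0.195,0,0,0,0.015],[0.002,0.001,0.195,0,0,0,0.03],[0.002,0.001,0.195,0,0,0,0.03],[0.002,0.001,0.195,0,0,0,0.03],[0.002,0.001,0.18,0,0,0,0.03],[0.002,0.001,0.14,0,0,0,0.03],[0.002,0.001,0.08,0,0,0,0.04],[0.002,0.001,0.02,0,0,0,0.085],[0.002,0.001,0.0,0,0,0,0.085]],
])

```text
time_s: 9.55
position: [0.3995, -0.2613, 0.1765]
ee_rot: [[0.889, 0.458, 0.007], [0.458, -0.889, -0.003], [0.005, 0.006, -1.0]]
ft_force: [-0.0, 0.1, -0.5]
width: 0.0745
grip_force: 0.0
```

```bash
python3 - <<'E'
from h import *
c=snap('wrist');a=snap('top')
A=cv2.resize(c['img'][80:240,180:340],(400,400),interpolation=cv2.INTER_CUBIC)
B=cv2.resize(a['img'][210:280,105:175],(400,400),interpolation=cv2.INTER_CUBIC)
cv2.imwrite('pics/e1.png',np.hstack([A,B]))
s=arm.sense();print(s['position'],s['joint_pos'])
E
```

```text
[ 0.39944729 -0.26102197  0.17525638] [ 0.18447346  0.18421572  0.3791379   2.02062728 -0.0855277   0.94453877
 -0.4875278 ]
```

View pics/e1.png

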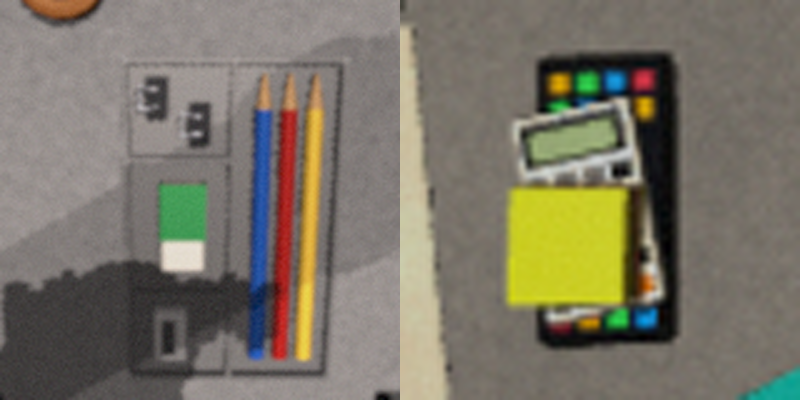

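The eraser lies flat in the middle compartment (centre of the left crop). Next I measure the notes and the fixtures.

```bash
python3 - <<'E'
from h import *
c=load('top');h,s,v=hsv(c)
print('notes',rect(c,comp((h>22)&(h<34)&(s>120)&(v>80),(135,252),(105,210,175,280)),.052))
m=comp((v<65),(260,222),(235,195,285,250));print('holder',rect(c,m,.014),rect(c,m,.007))
m=comp((h>100)&(h<125)&(s>150),(325,166),(295,130,355,200));print('bin',rect(c,m,.01))
m=comp((v>150)&(s<60),(173,172),(145,145,200,200));print('chg',rect(c,m,.01))
m=comp(((v>75)&(s<25)&(v>0)),(173,172),(145,145,200,200))
w=load('wrist');h,s,v=hsv(w)
E
```

```text
notes (array([400.3, 313.5]), 53.8, 51.4, 0.8)
holder (array([472.4,  -9.7]), 76.8, 75.2, 16.6) (array([472.5,  -9.8]), 77.4, 75.7, 16.6)
bin (array([ 626.8, -195.3]), 121.1, 79.4, 5.6)
chg (array([616.9, 226.8]), 66.9, 65.9, 0.2)
```

Call:
move_arm([
  [[0.033,-0.037,0,0,0,-6,0.08],[0.066,-0.074,0,0,0,-12,0.08],[0.099,-0.111,0,0,0,-18,0.08],[0.132,-0.147,0,0,0,-24,0.08],[0.165,-0.184,0,0,0,-30,0.08],[0.198,-0.221,0,0,0,-36,0.08],[0.209,-0.27,0,0,0,-42,0.08],[0.22,-0.318,0,0,0,-48,0.08],[0.231,-0.366,0,0,0,-54,0.08],[0.242,-0.414,0,0,0,-60,0.08],[0.254,-0.462,0,0,0,-63.5,0.08],[0.265,-0.509,0,0,0,-63.5,0.08],[0.265,-0.509,0,0,0,-63.5,0.08],[0.265,-0.509,0,0,0,-63.5,0.08],[0.265,-0.509,0,0,0,-63.5,0.08]],
])

```text
time_s: 11.52
position: [0.4002, 0.3121, 0.1711]
ee_rot: [[-0.011, 1.0, -0.001], [1.0, 0.011, -0.001], [-0.001, -0.001, -1.0]]
ft_force: [-0.8, -0.5, 0.4]
width: 0.0805
grip_force: 0.0
```

```bash
python3 - <<'E'
from h import *
s=arm.sense();print(s['time_s'],s['position'],np.round(s['joint_pos'],2))
c=snap('wrist','w3.png');h,sa,v=hsv(c)
q=proj(c,[.4,.3135,.052])[0];print(q)
m=comp((h>20)&(h<36)&(sa>100)&(v>50),q);print(rect(c,m,.052))
E
```

```text
11.525 [0.40019346 0.31206897 0.17107963] [-0.55  0.25 -0.19  1.93  0.06  0.96 -0.76]
[255.02256835 173.69204417]
(array([399.5, 316.8]), 55.6, 52.6, -89.7)
```

Call:
move_arm([
  [[0.003,0,0.05,0,0,0,0.08],[0.003,0,0.1,0,0,0,0.08],[0.003,0,0.135,0,0,0,0.08],[0.003,0,0.155,0,0,0,0.08],[0.003,0,0.165,0,0,0,0.08],[0.003,0,0.169,0,0,0,0.08],[0.003,0,0.169,0,0,0,0.065],[0.003,0,0.169,0,0,0,0.045],[0.003,0,0.169,0,0,0,0.045],[0.003,0,0.169,0,0,0,0.045],[0.003,0,0.169,0,0,0,0.045]],
], force=30)

```text
time_s: 12.95
position: [0.4005, 0.3175, 0.0037]
ee_rot: [[-0.013, 1.0, 0.001], [1.0, 0.013, 0.001], [0.001, 0.001, -1.0]]
ft_force: [-0.9, -0.9, 6.3]
width: 0.0511
grip_force: 31.3
```

Call:
move_arm([
  [[0,0,-0.02,0,0,0,0.045],[0,0,-0.06,0,0,0,0.045],[0,0,-0.11,0,0,0,0.045],[-0.03,0.006,-0.15,0,0,-1,0.045],[-0.07,0.015,-0.15,0,0,-3,0.045],[-0.12,0.025,-0.15,0,0,-5,0.045],[-0.17,0.036,-0.15,0,0,-8,0.045],[-0.22,0.046,-0.15,0,0,-11,0.045],[-0.27,0.057,-0.15,0,0,-14,0.045],[-0.31,0.065,-0.15,0,0,-16,0.045],[-0.327,0.068,-0.15,0,0,-16,0.045],[-0.327,0.068,-0.15,0,0,-16,0.045],[-0.327,0.068,-0.15,0,0,-16,0.045],[-0.327,0.068,-0.15,0,0,-16,0.045]],
])

```text
time_s: 14.7
position: [0.472, -0.0077, 0.1526]
ee_rot: [[-0.291, 0.957, -0.0], [0.957, 0.291, 0.0], [0.0, 0.0, -1.0]]
ft_force: [-0.7, -0.0, 0.6]
width: 0.0512
grip_force: 31.7
```

```bash
python3 - <<'E'
from h import *
s=arm.sense();print(s['time_s'],s['position'],np.round(s['joint_pos'],2))
c=snap('wrist','w4.png')
E
```

```text
14.7 [ 0.47199764 -0.00768719  0.15260736] [-0.02  0.21 -0.02  2.04  0.    0.9   0.25]
```

View pics/w4.png

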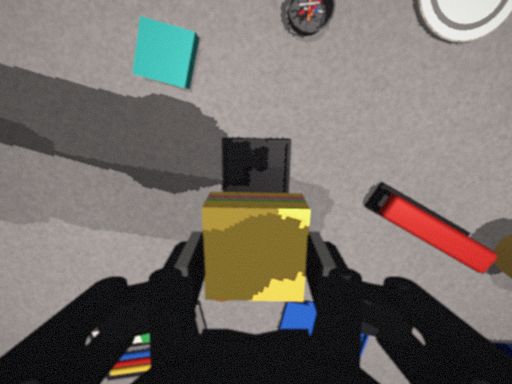

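```bash
python3 - <<'E'
from h import *
c=load('wrist');s=arm.sense();R=np.array(s['ee_rot']);p=np.array(s['position'])
e=ray(c,[[204,208],[309,208],[306,300],[205,299]],.201);print('notes top',e.mean(0),[(np.linalg.norm(e[i]-e[i-1])*1e3).round(1) for i in range(4)],(R.T@(e.mean(0)-p)).round(4))
f=ray(c,[[222.5,137.5],[291,139]],.014);x=f.mean(0)-R[:,0]*.038;print('holder',x,(R.T@(x-p)).round(4),np.linalg.norm(f[0]-f[1]),R.T@(f[0]-f[1]))
E
```

```text
notes top [ 0.47229317 -0.0088388   0.201     ] [np.float64(51.1), np.float64(50.2), np.float64(51.7), np.float64(53.4)] [-0.001  -0.0001 -0.0484]
holder [ 0.47405745 -0.00871082  0.01398718] [-0.0015  0.0017  0.1386] 0.07413343220511154 [ 1.64604247e-03 -7.41151555e-02 -6.61135381e-06]
```

Call:
move_arm([
  [[0,0.001,0.05,0,0,0,0.045],[0,0.001,0.1,0,0,0,0.045],[0,0.001,0.135,0,0,0,0.045],[0,0.001,0.155,0,0,0,0.045],[0,0.001,0.165,0,0,0,0.045],[0,0.001,0.169,0,0,0,0.045],[0,0.001,0.17,0,0,0,0.045],[0,0.001,0.17,0,0,0,0.045],[0,0.001,0.17,0,0,0,0.07],[0,0.001,0.17,0,0,0,0.07],[0,0.001,0.17,0,0,0,0.07],[0,0.001,0.15,0,0,0,0.07],[0,0.001,0.1,0,0,0,0.07],[0,0.001,0.04,0,0,0,0.07],[0,0.001,0.0,0,0,0,0.07],[0,0.001,0.0,0,0,0,0.07]],
])

```text
time_s: 16.75
position: [0.4761, -0.0088, 0.1562]
ee_rot: [[-0.288, 0.958, 0.008], [0.958, 0.288, 0.0], [-0.002, 0.007, -1.0]]
ft_force: [0.0, 0.1, 0.0]
width: 0.0696
grip_force: 0.0
```

```bash
python3 - <<'E'
from h import *
s=arm.sense();print(s['time_s'],s['position'])
c=snap('wrist');a=snap('top');h,sa,v=hsv(c)
A=cv2.resize(c['img'][120:250,190:320],(400,400),interpolation=cv2.INTER_CUBIC)
B=cv2.resize(a['img'][210:280,105:175],(400,400),interpolation=cv2.INTER_CUBIC)
cv2.imwrite('pics/n1.png',np.hstack([A,B]))
E
```

```text
16.75 [ 0.47607033 -0.00879699  0.15615683]
```

View pics/n1.png

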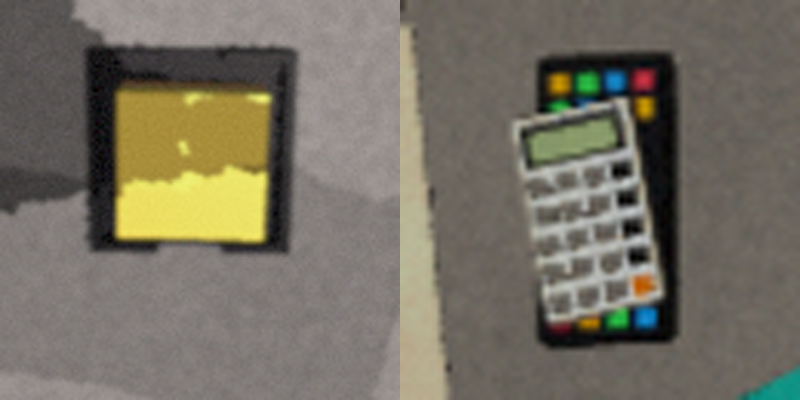

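```bash
python3 - <<'E'
from h import *
a=load('top')
f=lambda q:np.array([105,210])+(np.array(q)+.5)/(400/70)-.5
o=ray(a,f([[114,123],[228,97],[265,298],[148,325]]),.026)[:,:2]
print(o.mean(0),[(np.linalg.norm(o[i]-o[i-1])*1e3).round(1) for i in range(4)])
e=o[0]+o[1]-o[2]-o[3];print('yaw',np.degrees(np.arctan2(e[1],e[0])))
o=ray(a,f([[138,55],[272,55],[276,342],[140,345]]),.012)[:,:2]
print('phone',o.mean(0),[(np.linalg.norm(o[i]-o[i-1])*1e3).round(1) for i in range(4)])
e=o[0]+o[1]-o[2]-o[3];print('yaw',np.degrees(np.arctan2(e[1],e[0])))
E
```

```text
[0.41416847 0.31274797] [np.float64(94.3), np.float64(53.9), np.float64(94.3), np.float64(54.8)]
yaw 10.931216755924872
phone [0.41895625 0.30896151] [np.float64(135.0), np.float64(63.3), np.float64(133.7), np.float64(63.4)]
yaw 1.4675919434585118
```

Call:
move_arm([
  [[0.04,0.004,0,0,0,-10,0.083],[0.08,0.009,0,0,0,-20,0.083],[0.12,0.013,0,0,0,-30,0.083],[0.16,0.018,0,0,0,-40,0.083],[0.2,0.022,0,0,0,-50,0.083],[0.24,0.026,0,0,0,-60,0.083],[0.28,0.031,0,0,0,-70,0.083],[0.31,0.034,0,0,0,-80,0.083],[0.325,0.0355,0,0,0,-84,0.083],[0.325,0.0355,0,0,0,-84,0.083],[0.325,0.0355,0,0,0,-84,0.083],[0.325,0.0355,0,0,0,-84,0.083]],
])

```text
time_s: 18.35
position: [0.4139, 0.3111, 0.1524]
ee_rot: [[-0.983, -0.184, -0.0], [-0.184, 0.983, -0.001], [0.0, -0.001, -1.0]]
ft_force: [-0.2, -0.4, 0.0]
width: 0.083
grip_force: 0.0
```

```bash
python3 - <<'E'
from h import *
s=arm.sense();R=np.array(s['ee_rot']);p=np.array(s['position']);print(s['time_s'],p,R.round(3)[:2,0],np.round(s['joint_pos'],2))
c=snap('wrist','w5.png');h,sa,v=hsv(c)
q=proj(c,[.414,.3127,.026])[0];print(q,proj(c,[.419,.309,.012]))
dark=(v<45);m=comp(((sa<60)&(v>120)),q);print(rect(c,m,.026),m.sum())
m=cv2.morphologyEx(((sa<70)&(v>110)).astype(np.uint8),cv2.MORPH_CLOSE,np.ones((7,7)));m=comp(m,q);print(rect(c,m,.026),m.sum())
print(rect(c,comp((h>35)&(h<75)&(sa>25)&(sa<110)&(v>100),proj(c,[.445,.318,.026])[0]),.026))
E
```

```text
18.35 [0.41389396 0.31105718 0.15244406] [-0.983 -0.184] [-0.34  0.31 -0.42  1.92  0.16  0.94  0.92]
[257.11573968 174.87435649] [[252.99667555 175.60604116]]
(array([446.1, 322.1]), 40.1, 14.1, -79.4) 421
(array([444.6, 312.8]), 643.3, 389.5, -79.5) 119817
(array([446.1, 322.1]), 40.2, 14.1, -79.4)
```

Call:
move_arm([
  [[-0.001,0.003,0.05,0,0,0,0.078],[-0.001,0.003,0.1,0,0,0,0.078],[-0.001,0.003,0.135,0,0,0,0.078],[-0.001,0.003,0.155,0,0,0,0.078],[-0.001,0.003,0.166,0,0,0,0.078],[-0.001,0.003,0.171,0,0,0,0.07],[-0.001,0.003,0.171,0,0,0,0.065],[-0.001,0.003,0.171,0,0,0,0.05],[-0.001,0.003,0.171,0,0,0,0.05],[-0.001,0.003,0.171,0,0,0,0.05],[-0.001,0.003,0.171,0,0,0,0.05]],
], force=25)

```text
time_s: 19.77
position: [0.4144, 0.3161, -0.0173]
ee_rot: [[-0.982, -0.187, 0.001], [-0.187, 0.982, 0.001], [-0.002, 0.0, -1.0]]
ft_force: [-0.8, -0.7, 6.7]
width: 0.055
grip_force: 26.4
```

Call:
move_arm([
  [[0,0,-0.005,0,0,0,0.05],[0,0,-0.02,0,0,0,0.05],[0,0,-0.06,0,0,0,0.05],[0,0,-0.11,0,0,0,0.05],[0,0,-0.155,0,0,0,0.05],[-0.005,-0.02,-0.17,0,0,0,0.05],[-0.012,-0.06,-0.17,0,0,0.5,0.05],[-0.022,-0.105,-0.17,0,0,1,0.05],[-0.032,-0.155,-0.17,0,0,1.5,0.05],[-0.043,-0.205,-0.17,0,0,2,0.05],[-0.053,-0.255,-0.17,0,0,2.5,0.05],[-0.064,-0.305,-0.17,0,0,3,0.05],[-0.074,-0.355,-0.17,0,0,3.5,0.05],[-0.085,-0.405,-0.17,0,0,4,0.05],[-0.095,-0.455,-0.17,0,0,4.5,0.05],[-0.105,-0.5,-0.17,0,0,5,0.05],[-0.11,-0.525,-0.17,0,0,5,0.05],[-0.1134,-0.5406,-0.17,0,0,5.2,0.05],[-0.1134,-0.5406,-0.17,0,0,5.2,0.05],[-0.1134,-0.5406,-0.17,0,0,5.2,0.05]],
])

```text
time_s: 22.28
position: [0.626, -0.1921, 0.1517]
ee_rot: [[-0.995, -0.099, -0.0], [-0.099, 0.995, 0.001], [0.0, 0.001, -1.0]]
ft_force: [-0.1, 0.4, -1.3]
width: 0.0547
grip_force: 26.9
```

```bash
python3 - <<'E'
from h import *
s=arm.sense();R=np.array(s['ee_rot']);p=np.array(s['position']);print(s['time_s'],p,R.round(3)[:2,0],np.round(s['joint_pos'],2))
c=snap('wrist');a=snap('top')
A=cv2.resize(a['img'][210:280,105:175],(384,384),interpolation=cv2.INTER_CUBIC)
cv2.imwrite('pics/c1.png',np.hstack([c['img'][:,100:],A]))
E
```

```text
22.275 [ 0.62601524 -0.19210846  0.1517167 ] [-0.995 -0.099] [ 0.38  0.52 -0.17  1.58  0.1   1.05  1.85]
```

View pics/c1.png

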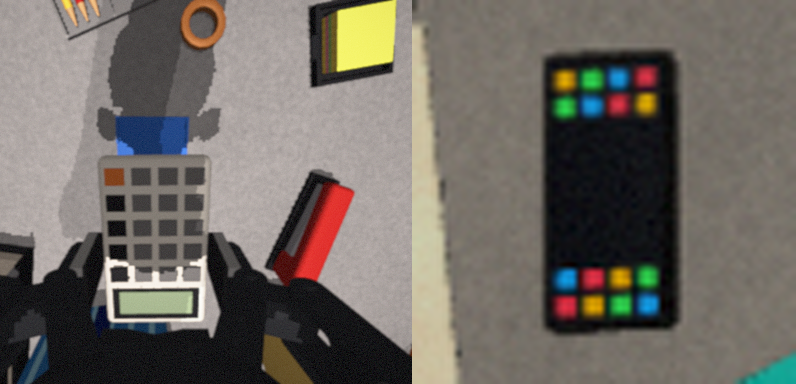

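```bash
python3 - <<'E'
from h import *
c=load('wrist');s=arm.sense();R=np.array(s['ee_rot']);p=np.array(s['position'])
e=ray(c,[[202,157],[310,155],[303,320],[208,322]],.195);print('calc',e.mean(0),[(np.linalg.norm(e[i]-e[i-1])*1e3).round(1) for i in range(4)],(R.T@(e.mean(0)-p)).round(4))
f=ray(c,[[216,116],[288.5,117.5]],.01);x=f.mean(0)-R[:,0]*.0605;print('bin',x,(R.T@(x-p)).round(4),R.T@(f[0]-f[1]))
h,sa,v=hsv(load('top'));a=load('top')
print(proj(a,[.6268,-.1953,.01]))
E
```

```text
calc [ 0.62317891 -0.192761    0.195     ] [np.float64(93.9), np.float64(50.9), np.float64(93.5), np.float64(53.5)] [ 0.003  -0.0003 -0.0433]
bin [ 0.62709124 -0.19528648  0.0099938 ] [-0.0007 -0.0034  0.1417] [ 1.63401819e-03 -7.75672614e-02 -7.45582842e-05]
[[325.41945729 165.05688164]]
```

Call:
move_arm([
  [[-0.0035,-0.003,0.05,0,0,0,0.05],[-0.0035,-0.003,0.1,0,0,0,0.05],[-0.0035,-0.003,0.135,0,0,0,0.05],[-0.0035,-0.003,0.155,0,0,0,0.05],[-0.0035,-0.003,0.168,0,0,0,0.05],[-0.0035,-0.003,0.173,0,0,0,0.05],[-0.0035,-0.003,0.176,0,0,0,0.05],[-0.0035,-0.003,0.1775,0,0,0,0.05],[-0.0035,-0.003,0.1775,0,0,0,0.05],[-0.0035,-0.003,0.1775,0,0,0,0.05]],
])

```text
time_s: 23.62
position: [0.6302, -0.1969, -0.0255]
ee_rot: [[-0.995, -0.097, 0.001], [-0.097, 0.995, -0.0], [-0.001, -0.0, -1.0]]
ft_force: [-0.2, -0.2, 0.3]
width: 0.0548
grip_force: 26.9
```

Call:
move_arm([
  [[0,0,0.001,0,0,0,0.05],[0,0,0.002,0,0,0,0.05],[0,0,0.002,0,0,0,0.05]],
])

```text
time_s: 24.0
position: [0.6302, -0.1969, -0.0267]
ee_rot: [[-0.995, -0.097, 0.0], [-0.097, 0.995, -0.0], [-0.0, -0.0, -1.0]]
ft_force: [-3.0, 0.7, 6.9]
width: 0.0549
grip_force: 27.9
```

Call:
move_arm([
  [[0,0,0,0,0,0,0.06],[0,0,0,0,0,0,0.068],[0,0,0,0,0,0,0.07],[0,0,-0.01,0,0,0,0.07],[0,0,-0.04,0,0,0,0.07],[0,0,-0.09,0,0,0,0.07],[0,0,-0.14,0,0,0,0.08],[0,0,-0.178,0,0,0,0.08],[0,0,-0.178,0,0,0,0.08],[0,0,-0.178,0,0,0,0.08]],
])

```text
time_s: 25.25
position: [0.6295, -0.1968, 0.1501]
ee_rot: [[-0.995, -0.097, -0.0], [-0.097, 0.995, -0.0], [0.0, 0.0, -1.0]]
ft_force: [0.1, -0.3, -1.1]
width: 0.0797
grip_force: 0.0
```

```bash
python3 - <<'E'
from h import *
s=arm.sense();R=np.array(s['ee_rot']);p=np.array(s['position']);print(s['time_s'],p,R.round(3)[:2,0],np.round(s['joint_pos'],2))
a=snap('top');h,sa,v=hsv(a)
# phone: dark region + icons inside box
m=np.zeros(h.shape,np.uint8);b=(slice(212,278),slice(118,172));m[b]=((v<50)|((sa>110)&(v>60)))[b]
m=comp(cv2.morphologyEx(m,cv2.MORPH_CLOSE,np.ones((3,3))),(143,245));print('phone',rect(a,m,.012))
w=snap('wrist');h,sa,v=hsv(w)
q=proj(w,[.63,-.197,.0165])[0];m=comp((h>100)&(h<125)&(sa>130),q);print('bin',rect(w,m,.01))
k=cv2.fillConvexPoly(np.zeros_like(m),cv2.convexHull(np.vstack(cv2.findContours(m,0,1)[0])),1)
m2=cv2.erode(k,np.ones((3,3)))*((sa<100)).astype(np.uint8);m2=cv2.morphologyEx(m2,cv2.MORPH_OPEN,np.ones((3,3)));print('calc',rect(w,comp(m2,q),.0165))
h,sa,v=hsv(a)
m=comp((h>100)&(h<125)&(sa>130),(325,166),(295,130,355,200));k=cv2.fillConvexPoly(np.zeros_like(m),cv2.convexHull(np.vstack(cv2.findContours(m,0,1)[0])),1)
m2=cv2.erode(k,np.ones((3,3)))*((sa<100)).astype(np.uint8);m2=cv2.morphologyEx(m2,cv2.MORPH_CLOSE,np.ones((3,3)));print('calc top',rect(a,comp(m2,(325,166)),.0165))
g=cv2.cvtColor(a['img'],cv2.COLOR_BGR2GRAY)
G=cv2.resize(g[145:200,145:200],None,fx=6,fy=6,interpolation=cv2.INTER_CUBIC)
print('chg',[rect(a,comp((v>t)&(sa<60),(173,172),(145,145,200,200)),.01) for t in(120,135,150)])
cv2.imwrite('pics/chk.png',np.hstack([w['img'],cv2.resize(a['img'][120:220,280:355],(288,384))]))
E
```

```text
25.25 [ 0.62954621 -0.19675255  0.15008447] [-0.995 -0.097] [ 0.39  0.53 -0.17  1.57  0.1   1.05  1.85]
phone (array([418.6, 309.4]), 134.6, 62.0, 1.1)
bin (array([ 626.8, -196.3]), 119.8, 77.9, 5.3)
calc (array([ 629.1, -198. ]), 95.7, 56.2, 5.7)
calc top (array([ 629.9, -195.9]), 98.2, 57.0, 6.6)
chg [(array([614.7, 227.3]), 151.9, 149.2, -0.1), (array([617.8, 226.1]), 98.7, 98.5, 44.6), (array([616.9, 226.8]), 66.9, 65.9, 0.2)]
```

The calculator lies flat in the bin, within 3 mm of its centre. Next is the phone.

Call:
move_arm([
  [[0.014,0.044,0,0,0,0.5,0.08],[0.028,0.088,0,0,0,1,0.08],[0.041,0.132,0,0,0,1.5,0.08],[0.055,0.176,0,0,0,2,0.08],[0.068,0.22,0,0,0,2.5,0.08],[0.082,0.264,0,0,0,3,0.08],[0.095,0.308,0,0,0,3.5,0.08],[0.109,0.352,0,0,0,4,0.08],[0.122,0.396,0,0,0,4.4,0.08],[0.136,0.44,0,0,0,4.4,0.08],[0.148,0.484,0,0,0,4.4,0.08],[0.157,0.514,0,0,0,4.4,0.08],[0.1605,0.526,0,0,0,4.4,0.08],[0.1605,0.526,0,0,0,4.4,0.08],[0.1605,0.526,0,0,0,4.4,0.08],[0.1605,0.526,0,0,0,4.4,0.08]],
])

```text
time_s: 27.35
position: [0.42, 0.3095, 0.1499]
ee_rot: [[-1.0, -0.018, -0.0], [-0.018, 1.0, -0.001], [0.0, -0.001, -1.0]]
ft_force: [0.3, -0.3, 0.2]
width: 0.0799
grip_force: 0.0
```

```bash
python3 - <<'E'
from h import *
s=arm.sense();R=np.array(s['ee_rot']);p=np.array(s['position']);print(s['time_s'],p,R.round(3)[:2,0],np.round(s['joint_pos'],2))
w=snap('wrist','w6.png');h,sa,v=hsv(w)
q=proj(w,[.4186,.3094,.012])[0];print(q)
m=np.zeros(h.shape,np.uint8);m[90:262,200:310]=((v<45)|((sa>110)&(v>50)))[90:262,200:310]
m=comp(m,q);print(rect(w,m,.012))
# icon blobs
ic=((sa>130)&(v>70)).astype(np.uint8);ic[:, :200]=0;ic[:,310:]=0;ic[:90]=0;ic[262:]=0
n,l,st,ce=cv2.connectedComponentsWithStats(ic);print([(c.round(),k[4]) for c,k in zip(ce,st)][1:14])
E
```

```text
27.35 [0.41999898 0.30954689 0.14993186] [-1.    -0.018] [-0.36  0.32 -0.39  1.92  0.15  0.94  0.77]
[255.53309383 170.74258497]
(array([433.5, 307.9]), 7.7, 4.8, -66.5)
[(array([264., 120.]), np.int32(96)), (array([277., 120.]), np.int32(87)), (array([239., 120.]), np.int32(80)), (array([252., 120.]), np.int32(78)), (array([239., 132.]), np.int32(67)), (array([252., 132.]), np.int32(92)), (array([264., 132.]), np.int32(86)), (array([277., 132.]), np.int32(90)), (array([241., 206.]), np.int32(84)), (array([252., 206.]), np.int32(83)), (array([264., 206.]), np.int32(88)), (array([275., 206.]), np.int32(57)), (array([241., 217.]), np.int32(84))]
```

```bash
python3 - <<'E'
from h import *
w=load('wrist');e=ray(w,[[239,120],[277,120],[275.5,217.5],[240.5,217.5]],.012);print(e.mean(0),e)
a=load('top');h,sa,v=hsv(a);ic=((sa>130)&(v>70)).astype(np.uint8);k=np.zeros_like(ic);k[212:278,122:172]=1
ce=cv2.connectedComponentsWithStats(ic*k)[3][1:];print(len(ce),ray(a,ce,.012).mean(0))
E
```

```text
[0.41901442 0.31215913 0.012     ] [[0.36384443 0.29087447 0.012     ]
 [0.36314473 0.33117635 0.012     ]
 [0.47417383 0.33377311 0.012     ]
 [0.4748947  0.2928126  0.012     ]]
8 [0.37718448 0.30355155 0.012     ]
```

Call:
move_arm([
  [[0,0.001,0.05,0,0,0,0.08],[0,0.001,0.1,0,0,0,0.08],[0,0.001,0.135,0,0,0,0.08],[0,0.001,0.155,0,0,0,0.08],[0,0.001,0.168,0,0,0,0.08],[0,0.001,0.174,0,0,0,0.08],[0,0.001,0.177,0,0,0,0.08],[0,0.001,0.177,0,0,0,0.08]],
])

```text
time_s: 28.4
position: [0.4196, 0.3124, -0.0264]
ee_rot: [[-1.0, -0.02, 0.001], [-0.02, 1.0, 0.001], [-0.001, 0.001, -1.0]]
ft_force: [0.9, -0.6, 0.6]
width: 0.0801
grip_force: 0.0
```

Call:
move_arm([
  [[0,0,0.002,0,0,0,0.08],[0,0,0.004,0,0,0,0.08],[0,0,0.004,0,0,0,0.08]],
])

```text
time_s: 28.78
position: [0.4191, 0.3121, -0.0309]
ee_rot: [[-1.0, -0.02, -0.0], [-0.02, 1.0, -0.0], [0.0, -0.0, -1.0]]
ft_force: [0.2, -0.2, -0.0]
width: 0.08
grip_force: 0.0
```

```bash
python3 - <<'E'
from h import *
s=snap('scene');w=snap('wrist');p=np.array(arm.sense()['position'])
k=(270,75,340,145)
A=cv2.resize(s['img'][75:145,270:340],(420,420),interpolation=cv2.INTER_CUBIC)
cv2.imwrite('pics/p1.png',A)
for z in(0,.005,.01,.015):
    print(z,[((q-[270,75])*6).round() for q in proj(s,[[p[0]+.011,p[1]+.04,z],[p[0]+.011,p[1]-.04,z]])])
E
```

```text
0 [array([213., 264.]), array([102., 343.])]
0.005 [array([214., 257.]), array([103., 336.])]
0.01 [array([215., 250.]), array([104., 329.])]
0.015 [array([216., 243.]), array([105., 322.])]
```

Call:
move_arm([
  [[0,0,0.0015,0,0,0,0.08],[0,0,0.003,0,0,0,0.08],[0,0,0.003,0,0,0,0.08]],
])

```text
time_s: 29.25
position: [0.419, 0.312, -0.0341]
ee_rot: [[-1.0, -0.02, -0.0], [-0.02, 1.0, -0.0], [0.0, -0.0, -1.0]]
ft_force: [-1.0, 0.2, -0.1]
width: 0.08
grip_force: 0.0
```

Call:
move_arm([
  [[0,0,0,0,0,0,0.07],[0,0,0,0,0,0,0.07],[0,0,0.001,0,0,0,0.07],[0,0,0.002,0,0,0,0.07],[0,0,0.002,0,0,0,0.07]],
])

```text
time_s: 29.88
position: [0.4191, 0.3121, -0.036]
ee_rot: [[-1.0, -0.02, -0.0], [-0.02, 1.0, -0.0], [0.0, -0.0, -1.0]]
ft_force: [0.1, 0.1, 0.5]
width: 0.0702
grip_force: 0.0
```

Call:
move_arm([
  [[0,0,0.001,0,0,0,0.07],[0,0,0.002,0,0,0,0.07],[0,0,0.002,0,0,0,0.07]],
])

```text
time_s: 30.25
position: [0.4191, 0.3121, -0.038]
ee_rot: [[-1.0, -0.02, -0.0], [-0.02, 1.0, -0.0], [0.0, -0.0, -1.0]]
ft_force: [0.9, -0.2, -0.9]
width: 0.0704
grip_force: 0.0
```

Call:
move_arm([
  [[0,0,0,0,0,0,0.065],[0,0,0,0,0,0,0.061],[0,0,0,0,0,0,0.061],[0,0,0,0,0,0,0.061]],
], force=25)

```text
time_s: 30.75
position: [0.4192, 0.3125, -0.0376]
ee_rot: [[-1.0, -0.021, 0.0], [-0.021, 1.0, 0.0], [-0.0, 0.0, -1.0]]
ft_force: [-1.2, -0.3, 5.5]
width: 0.0631
grip_force: 27.8
```

Call:
move_arm([
  [[0,0,0,0,0,0,0.07],[0,0,0,0,0,0,0.07],[0,0,0.001,0,0,0,0.07],[0,0,0.002,0,0,0,0.07],[0,0,0.002,0,0,0,0.07]],
])

```text
time_s: 31.38
position: [0.419, 0.312, -0.0401]
ee_rot: [[-1.0, -0.02, -0.0], [-0.02, 1.0, -0.0], [0.0, -0.0, -1.0]]
ft_force: [-0.1, 0.1, 0.3]
width: 0.0699
grip_force: 0.0
```

Call:
move_arm([
  [[0,0,0,0,0,0,0.065],[0,0,0,0,0,0,0.06],[0,0,0,0,0,0,0.06],[0,0,0,0,0,0,0.06]],
], force=30)

```text
time_s: 31.88
position: [0.4192, 0.3122, -0.0396]
ee_rot: [[-1.0, -0.02, 0.0], [-0.02, 1.0, 0.0], [-0.0, 0.0, -1.0]]
ft_force: [-1.8, -1.1, 5.8]
width: 0.063
grip_force: 33.5
```

Call:
move_arm([
  [[0,0,-0.005,0,0,0,0.06],[0,0,-0.015,0,0,0,0.06],[0,0,-0.03,0,0,0,0.06],[0,0,-0.06,0,0,0,0.06],[0,0,-0.09,0,0,0,0.06],[0,0,-0.1,0,0,0,0.06],[0,0,-0.1,0,0,0,0.06],[0,0,-0.1,0,0,0,0.06]],
])

```text
time_s: 32.88
position: [0.4185, 0.3115, 0.0592]
ee_rot: [[-1.0, -0.02, -0.001], [-0.02, 1.0, -0.001], [0.001, -0.001, -1.0]]
ft_force: [0.5, 0.2, -2.2]
width: 0.063
grip_force: 33.7
```

```bash
python3 - <<'E'
from h import *
s=arm.sense();R=np.array(s['ee_rot']);p=np.array(s['position']);print(s['time_s'],p,R.round(3)[:2,0],s['width'],s['grip_force'])
w=snap('wrist','w7.png');h,sa,v=hsv(w)
ic=((sa>130)&(v>60)).astype(np.uint8);n,l,st,ce=cv2.connectedComponentsWithStats(ic)
print([(c.round(1).tolist(),int(k[4])) for c,k in zip(ce,st) if 60<k[4]<700 and 180<c[0]<330][:20])
E
```

```text
32.875 [0.4184599  0.31145114 0.05917529] [-1.   -0.02] 0.06298276132751054 33.660998940467834
[([209.0, 145.0], 507), ([239.5, 144.9], 495), ([269.9, 144.9], 522), ([300.1, 145.0], 509), ([210.3, 174.1], 441), ([239.8, 174.0], 468), ([269.4, 173.9], 454), ([298.9, 174.0], 457), ([217.2, 324.5], 196), ([242.8, 326.0], 253), ([266.8, 326.0], 250), ([292.4, 324.4], 192)]
```

```bash
python3 - <<'E'
from h import *
w=load('wrist');s=arm.sense();R=np.array(s['ee_rot']);p=np.array(s['position'])
z=p[2]+.0516
e=ray(w,[[209,145],[300.1,145],[210.3,174],[298.9,174],[217.2,325],[292.4,325]],z);t=(e-p)@R;print((t*1e3).round(1).tolist())
E
```

```text
[[55.8, -20.9, -51.5], [55.8, 19.1, -51.5], [42.8, -20.9, -51.5], [42.8, 19.1, -51.5], [-39.7, -20.9, -51.6], [-39.7, 19.1, -51.7]]
```

Call:
move_arm([
  [[0,0,-0.02,0,0,0,0.06],[-0.01,-0.005,-0.05,0,0,0,0.06],[-0.04,-0.018,-0.08,0,0,0,0.06],[-0.08,-0.036,-0.09,0,0,0,0.06],[-0.12,-0.054,-0.09,0,0,0,0.06],[-0.16,-0.072,-0.09,0,0,0,0.06],[-0.185,-0.084,-0.09,0,0,0,0.06],[-0.198,-0.09,-0.09,0,0,0,0.06],[-0.198,-0.09,-0.09,0,0,0,0.06],[-0.198,-0.09,-0.09,0,0,0,0.06],[-0.198,-0.09,-0.09,0,0,0,0.06]],
])

```text
time_s: 34.3
position: [0.6177, 0.2275, 0.1502]
ee_rot: [[-1.0, -0.022, -0.001], [-0.022, 1.0, 0.0], [0.001, 0.0, -1.0]]
ft_force: [0.3, -0.2, -2.4]
width: 0.0631
grip_force: 33.8
```

```bash
python3 - <<'E'
from h import *
s=arm.sense();R=np.array(s['ee_rot']);p=np.array(s['position']);print(s['time_s'],p,R.round(3)[:2,0],np.round(s['joint_pos'],2),s['width'])
w=snap('wrist','w8.png');a=load('top')
print('charger px',proj(w,[.6175,.2265,.01]))
# charger centre: cross via dark-inside-white in the top picture, sub-pixel
g=cv2.cvtColor(a['img'],cv2.COLOR_BGR2GRAY)[162:183,162:184];print(g[5:16,4:18])
c=load('scene');h,sa,v=hsv(c)
m=comp((v>135)&(sa<60),(325,176),(295,150,355,200));cn=max(cv2.findContours(m,0,1)[0],key=cv2.contourArea);el=cv2.fitEllipse(cv2.convexHull(cn));print(el,ray(c,el[0],.01))
for t in(100,115,130):
  m=comp((v>t)&(sa<60),(325,176),(295,150,355,200));print(t,rect(c,m,.01))
E
```

```text
34.3 [0.61773707 0.22746472 0.15022038] [-1.    -0.022] [-0.17  0.54 -0.32  1.57  0.19  1.06  1.06] 0.06311129255221198
charger px [[254.6357061  171.34379421]]
[[210 208 208 207 208 208 210 210 211 208 207 208 209 209]
 [207 209 208 211 211 203 184 208 209 211 209 208 210 207]
 [209 209 209 209 209 197 162 198 209 207 210 211 211 210]
 [206 208 208 209 211 195 153 177 191 197 210 210 208 207]
 [208 208 210 199 156 147 158 149 156 170 208 209 211 209]
 [207 207 209 202 178 172 165 176 200 204 208 209 209 210]
 [210 210 208 209 208 197 163 167 207 209 208 210 210 209]
 [208 209 207 208 210 207 198 190 208 209 208 210 208 207]
 [208 209 208 209 209 209 209 205 210 210 207 210 207 208]
 [208 208 207 208 209 208 210 211 210 208 207 207 208 210]
 [209 207 206 209 210 210 210 209 207 209 208 209 208 210]]
((325.65191650390625, 174.92054748535156), (58.27334213256836, 104.73054504394531), 88.77167510986328) [[0.619021   0.23229167 0.01      ]]
100 (array([615.8, 235.7]), 180.6, 169.4, 47.8)
115 (array([615.8, 235.7]), 180.6, 169.4, 47.8)
130 (array([615.8, 235.7]), 180.6, 169.4, 47.8)
```

```bash
python3 - <<'E'
from h import *
a=load('top');print('top cross',ray(a,[172.3,171.2],.01))
w=load('wrist')
p=np.array([.40278868,.30732203,.2948806]);y=np.arctan2(.392,-.92);R=np.array([[np.cos(y),np.sin(y),.001],[np.sin(y),-np.cos(y),-.001],[-.001,0,-1]])
Rct=np.array([[-.001,1,-.001],[-.958,-.001,-.287],[-.287,0,.958]]);ct=np.array([.0731,-.0009,-.1792])
c=dict(mtx=w['mtx'],R=Rct@R.T,img=cv2.imread('pics/w1.png'));c['t']=-c['R']@(p+R@ct)
h,s,v=hsv(c);g=cv2.cvtColor(c['img'],cv2.COLOR_BGR2GRAY)
print(g[268:284,252:272])
for t in(140,160,180):
    m=comp((v>t)&(s<60),(261,275),(225,240,300,310));cn=max(cv2.findContours(m,0,1)[0],key=cv2.contourArea);el=cv2.fitEllipse(cn);print(t,el,ray(c,el[0],.01),rect(c,m,.01))
print('cross',ray(c,[261,275.5],.01))
b=load('scene');h,s,v=hsv(b)
for t in(150,170,190):
    m=comp((v>t)&(s<60),(325,176),(300,155,350,195));print('scene',t,rect(b,m,.01))
E
```

```text
top cross [[0.61630506 0.22598283 0.01      ]]
[[211 211 215 212 212 209 211 213 210 212 215 215 212 213 213 212 211 216
  212 211]
 [209 209 214 213 214 213 213 214 212 211 211 212 209 209 213 213 213 210
  213 212]
 [213 215 212 212 209 209 209 214 212 211 212 211 212 211 214 216 214 211
  211 211]
 [214 214 213 213 212 211 211 205 212 214 214 213 212 209 214 209 209 214
  210 214]
 [207 215 210 209 213 209 188 183 198 211 210 212 210 216 211 214 208 214
  212 210]
 [213 213 211 212 214 200 177 158 175 193 197 188 196 203 209 211 214 213
  215 212]
 [210 213 208 212 215 206 185 160 160 170 162 157 179 200 207 211 211 211
  212 212]
 [211 213 215 213 212 204 183 158 151 141 145 163 186 203 212 210 211 210
  212 213]
 [211 211 208 208 201 184 163 150 146 140 163 190 202 209 212 212 213 212
  213 209]
 [214 212 212 209 194 171 162 164 161 151 164 192 209 213 211 214 207 210
  210 210]
 [212 213 214 214 199 183 188 196 192 169 163 184 207 211 215 212 213 212
  209 212]
 [214 211 210 212 208 202 207 214 201 189 181 193 202 215 213 213 212 211
  216 206]
 [209 210 212 212 211 213 208 212
[... 363 characters left out ...]
11328125, 55.01584243774414), 87.00098419189453) [[0.61549018 0.22708554 0.01      ]] (array([616.6, 226.6]), 100.7, 100.3, 17.0)
160 ((260.3559265136719, 275.19342041015625), (31.990535736083984, 36.883174896240234), 90.35151672363281) [[0.61598499 0.22671527 0.01      ]] (array([616.3, 226.9]), 67.8, 66.9, 66.8)
180 ((260.3592529296875, 275.2531433105469), (31.171367645263672, 35.63916778564453), 88.88656616210938) [[0.61610246 0.22667244 0.01      ]] (array([616.9, 225.7]), 66.0, 64.9, 66.8)
cross [[0.61703903 0.22754865 0.01      ]]
scene 150 (array([624.8, 235.7]), 125.8, 103.6, 34.5)
scene 170 (array([616.2, 230.3]), 98.2, 96.6, 47.8)
scene 190 (array([616.2, 230.3]), 97.2, 96.6, 47.8)
```

Call:
move_arm([
  [[0,0,0.05,0,0,0,0.06],[0,0,0.1,0,0,0,0.06],[0,0,0.135,0,0,0,0.06],[0,0,0.155,0,0,0,0.06],[0,0,0.167,0,0,0,0.06],[0,0,0.173,0,0,0,0.06],[0,0,0.176,0,0,0,0.06],[0,0,0.1775,0,0,0,0.06],[0,0,0.1775,0,0,0,0.06],[0,0,0.1775,0,0,0,0.06]],
])

```text
time_s: 35.6
position: [0.6193, 0.2263, -0.027]
ee_rot: [[-1.0, -0.02, 0.001], [-0.02, 1.0, 0.0], [-0.001, 0.0, -1.0]]
ft_force: [0.1, -0.6, -2.1]
width: 0.0632
grip_force: 33.7
```

Call:
move_arm([
  [[0.002,0.001,0,0,0,0,0.06],[0.002,0.001,0.001,0,0,0,0.06],[0.002,0.001,0.002,0,0,0,0.06],[0.002,0.001,0.002,0,0,0,0.06]],
])

```text
time_s: 36.1
position: [0.6169, 0.2272, -0.0295]
ee_rot: [[-1.0, -0.02, -0.0], [-0.02, 1.0, -0.0], [0.0, -0.0, -1.0]]
ft_force: [0.2, 0.6, -2.3]
width: 0.063
grip_force: 33.8
```

Call:
move_arm([
  [[0,0,0.0005,0,0,0,0.06],[0,0,0.001,0,0,0,0.06],[0,0,0.001,0,0,0,0.06]],
])

```text
time_s: 36.48
position: [0.6169, 0.2271, -0.0296]
ee_rot: [[-1.0, -0.02, -0.0], [-0.02, 1.0, -0.0], [0.0, -0.0, -1.0]]
ft_force: [-2.3, -1.1, 6.4]
width: 0.063
grip_force: 34.6
```

Contact. Release, rise, and back off for a final look.

Call:
move_arm([
  [[0,0,0,0,0,0,0.066],[0,0,0,0,0,0,0.074],[0,0,0,0,0,0,0.076],[0,0,-0.01,0,0,0,0.078],[0,0,-0.04,0,0,0,0.08],[0,0,-0.09,0,0,0,0.08],[0,0,-0.14,0,0,0,0.08],[0.02,0,-0.2,0,0,0,0.08],[0.04,0,-0.25,0,0,0,0.08],[0.06,0,-0.27,0,0,0,0.08],[0.06,0,-0.27,0,0,0,0.08],[0.06,0,-0.27,0,0,0,0.08]],
])

```text
time_s: 37.98
position: [0.5571, 0.2254, 0.2391]
ee_rot: [[-1.0, -0.02, -0.0], [-0.02, 1.0, -0.001], [0.0, -0.001, -1.0]]
ft_force: [-0.0, 0.4, -0.0]
width: 0.0798
grip_force: 0.0
```

```bash
python3 - <<'E'
from h import *
a=snap('top');w=snap('wrist')
s=arm.sense();print(s['time_s'],s['position'])
cv2.imwrite('pics/final.png',np.hstack([cv2.resize(a['img'][110:290,100:400],(500,300),interpolation=cv2.INTER_AREA),cv2.resize(w['img'][60:280,150:370],(300,300))]))
for n in('top','wrist'):
    c=load(n);h,sa,v=hsv(c);q=proj(c,[.6167,.2271,.022])[0]
    r=22 if n=='top' else 75;k=np.zeros_like(h);k[int(q[1])-int(r*1.3):int(q[1])+int(r*1.3),int(q[0])-r:int(q[0])+r]=1
    ic=(k*((sa>130)&(v>70))).astype(np.uint8);N,l,st,ce=cv2.connectedComponentsWithStats(ic)
    X=ray(c,ce[1:],.022)[st[1:,4]>3];print(n,len(X),X.mean(0),(X.max(0)+X.min(0))/2)
    m=comp((v>135)&(sa<60),q-[0,0],(int(q[0])-r,int(q[1])-r,int(q[0])+r,int(q[1])+r))
    al=((v>135)&(sa<60)&(k>0)).astype(np.uint8);al=cv2.morphologyEx(al,cv2.MORPH_OPEN,np.ones((2,2)));print('pad',rect(c,cv2.fillConvexPoly(np.zeros_like(al),cv2.convexHull(np.vstack(cv2.findContours(al,0,1)[0])),1),.01))
E
```

```text
38.075 [0.55686537 0.22519651 0.23809374]
top 6 [0.64852214 0.2257913  0.022     ] [0.61955695 0.22705664 0.022     ]
pad (array([614.1, 222.5]), 96.1, 61.0, 89.1)
wrist 11 [0.62027254 0.24021698 0.022     ] [0.66171601 0.27308951 0.022     ]
pad (array([635.9, 226.5]), 303.7, 240.8, 1.1)
```

View pics/final.png

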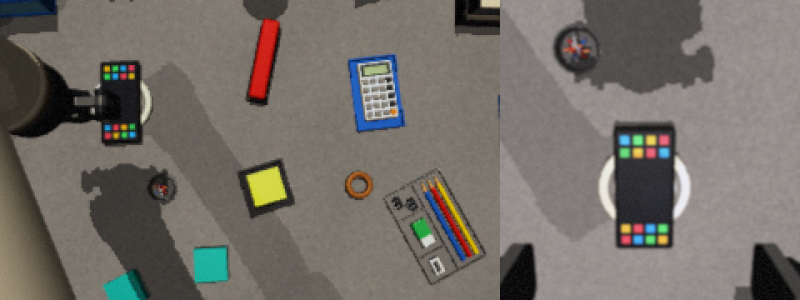

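Everything is in place. One numeric check of the phone's centring before handing in.

```bash
python3 - <<'E'
from h import *
c=load('wrist');h,s,v=hsv(c);b=np.zeros(h.shape,np.uint8);b[140:250,215:295]=1
m=(b*((v>140)&(s<50))).astype(np.uint8);m=cv2.morphologyEx(m,cv2.MORPH_OPEN,np.ones((3,3)))
P=np.vstack([k for k in cv2.findContours(m,0,cv2.CHAIN_APPROX_NONE)[0]])[:,0]
X=ray(c,P,.01)[:,:2];H=cv2.convexHull((X*1000).astype(np.float32))
print('pad',cv2.minEnclosingCircle(H))
b[:]=0;b[140:250,228:283]=1
ic=(b*((s>110)&(v>70))).astype(np.uint8);n,l,st,ce=cv2.connectedComponentsWithStats(ic);Y=ray(c,ce[1:],.022)[st[1:,4]>15];print(len(Y),(Y.max(0)+Y.min(0))/2)
E
```

```text
pad ((618.404541015625, 224.80703735351562), 102.370361328125)
10 [0.61596033 0.22624957 0.022     ]
```

```bash
python3 - <<'E'
from h import *
c=load('wrist');h,s,v=hsv(c);b=np.zeros(h.shape,np.uint8);b[140:250,215:295]=1
for t in(150,165,180):
    m=(b*((v>t)&(s<50))).astype(np.uint8)
    k=sorted(cv2.findContours(m,0,cv2.CHAIN_APPROX_NONE)[0],key=cv2.contourArea)[-2:]
    X=ray(c,np.vstack(k)[:,0],.01)[:,:2]
    print(t,[cv2.contourArea(q) for q in k],cv2.minEnclosingCircle((X*1000).astype(np.float32)))
E
```

```text
150 [200.0, 1867.5] ((621.466064453125, 221.83155822753906), 98.14909362792969)
165 [276.0, 308.5] ((617.0275268554688, 226.90655517578125), 50.32351303100586)
180 [235.5, 268.5] ((616.5602416992188, 226.74667358398438), 49.7029914855957)
```

The phone is about 1 mm off the pad's centre. I hand in.

```bash
python3 -c "
from plant import arm
print(arm.close_job())"
```

```text
the job is handed in; nothing more can be done
None
```

The job is handed in at about 38 s: the eraser, note block, calculator and phone all lie flat in their places, with keys and screen up, the phone about 1 mm off the charging pad's centre, and the stapler and tumbler untouched.

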